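# Load a coupon holder under the spring clip of a hardness-test stage

### The job

Load the test coupon: press the long thumb plate of the stage's spring clip down with one fingertip and keep it down, and meanwhile with the other fingertip push the coupon holder along its lane, beneath the clip's nose, until it is fully home against the stop. Then let the clip go so that its nose rests on the coupon. Do not pick up, lift or tip the holder, and leave everything else on the bench where it is.

Things in the scene. Friction and masses are not known exactly. Their poses are not given: they have to be found in the camera images.
- stage: specimen stage: fixed grey metal plate 12 mm thick on the bench, x -95 to +75, y -68 to +52 mm from its origin, which lies at the underside, below the clip's hinge rod; z up. A lane runs along its x, centred at y -34 mm: 44 mm wide between two rails (4 mm wide, 5 mm high, x -85 to +57 mm), floor at z 12 mm. At its +x end is the stop, a bar up to z 22 mm with its face at x +55 mm.
- rod (a point): middle of the clip's hinge rod, 7 mm thick, along the stage's x at y 0, z 29 mm, x -85 to +51 mm. Its end brackets (x -92 to -86 and +52 to +58 mm, 12 mm wide) rise to z 34 mm.
- clip (a joint): angle of the spring clip about the rod, rad: 0 closed, 0.45 fully pressed. Its thumb plate lies on the rod's +y side, its nose on the -y side. Pressing the plate down lifts the nose; the holder passes beneath above 0.19; resting on a coupon it reads about 0.15. A spring closes it when let go: at the plate's middle about 4 N start it and 9 N press it fully.
- nose (a point): lowest point of the clip's nose: a blunt round bar 8 mm thick, 18 mm long (x +27 to +45 mm of the stage), hung under an arm over the middle of the lane (y -34 mm). Closed, it is 3 mm above the lane floor and blocks the holder squarely: pushing the holder cannot lift it.
- thumb_plate (a point): middle of the upper face of the clip's steel thumb plate, 95 mm long (x -80 to +15 mm of the stage), 30 mm across (y +12 to +41 mm). Closed, it slants up away from the rod by 0.30 rad, its middle at z 29 mm of the stage; at 0.30 rad it is level at z 21 mm, at 0.45 rad its middle is at z 17 mm. A fingertip may press anywhere along it and slide along it.
- holder: coupon holder to load, loose in the lane before the nose: black sled 50 mm (its x, along the lane) by 40 mm, 7 mm thick, a steel coupon let in, its top 8 mm up; at the -x end an upright back plate 40 mm wide, 4 mm thick, 22 mm high, to be pushed towards +x. About 120 g. Origin at the centre of its underside: front edge at x +25, rear face of the back plate at x -25 mm.
- seat (a point): where the holder's origin lies when it is fully home, its front edge against the stop: in the lane at x +30, y -34, z +12 mm of the stage
- spare_holder: bystander: a second, equal coupon holder lying on the bench beside the stage. Origin at the centre of its underside.
- ref_block: bystander: round steel reference block, 60 mm across, 16 mm high. Origin at the centre of its underside.
- jar: bystander: small jar, 42 mm across, 50 mm high. Origin at the centre of its underside.
- reader: bystander: orange handheld instrument lying flat, 150 x 75 x 26 mm. Origin at the centre of its underside.
- probe: bystander: metal probe standing upright, 28 mm across, 66 mm high. Origin at the centre of its underside.
- driver: bystander: screwdriver lying on the bench, 160 mm long.

How it is judged:
On the way, in this order (a step that is already met when the one before it is completed fails the run):
1. the clip is pressed open while the holder is still in front of its nose (value of joint clip above 0.17 rad and x of holder in the frame of stage below 0.005 m), for 0.1 s.
2. with a finger still holding the clip open, the holder's front goes beneath the nose (value of joint clip above 0.15 rad and contact force between the fingers and stage above 0.5 N and x of holder in the frame of stage above 0.01 m), for 0.05 s.
At the end, for the whole second after the job is handed in: the holder lies flat in its lane, its front edge within 3 mm of the stop, at rest, and the clip is let go with its nose resting on the coupon (clip angle 0.10 to 0.19 rad) (x of holder in the frame of stage above 0.027 m and distance between holder and seat below 0.005 m and value of joint clip between 0.1 and 0.19 rad and angle between holder's own z axis and vertical below 0.06 rad and linear speed of holder below 0.01 m/s); the robot touches nothing.
It fails at once if the holder is lifted (more than 6 mm off the lane) (z of holder in the frame of stage above 0.018 m).
It fails at once if the holder is tipped (more than 0.3 rad) (angle between holder's own z axis and vertical above 0.3 rad).
It fails at once if a bystander is moved more than 15 mm (distance of any of spare_holder, ref_block, jar, reader, probe, driver from where it was at the start of the episode above 0.015 m).
It also fails if it takes over 35 s, if anything falls off the work surface, if the arm or the gripper's body presses on something with over 40 N, if the wrist force passes 120 N, or if a joint passes its speed limit or range.

### The arm

A 6-joint arm with a two-finger parallel gripper is mounted at the origin on the work surface. World frame = base frame: x ahead of the robot, y to its left, z up, the work surface at z = 0. Lengths are in m, angles in rad, forces in N, time in s.
With the tool pointing down it reaches from about 0.35 to 0.775 m from the base axis. Payload 7.3 kg.
Tool frame: the origin (TCP) lies at the very end of the fingers, on their centre line; the grasp point (between the pads) lies 19 mm behind it; z points along the fingers, y is the line along which they close (so a half turn about z gives the same grasp; the last joint's range is limited). The gripper opens to 92 mm and grips with 3 to 60 N. Pads are 19 mm wide; open, the fingers measure 130 mm over their backs; the gripper's body (75 mm by 190 mm) begins 47 mm behind the grasp point.
Start: joints at [-1.491, 0.342, 1.524, -0, 1.275, -0.146], TCP at [0.118, -0.512, 0.205] pointing down, gripper open.
Joint ranges: [-2.53, 2.53], [-0.77, 2.02], [0.04, 2.7], [-1, 4.14], [0.28, 2.66], [-3.11, 3.11]. Speed limits (rad/s): [2.57, 2.57, 3.14, 3.14, 3.14, 3.14].

### API

Orientations are given as a unit quaternion [w, x, y, z].
In Python, from station import ctrl gives the robot as it stands.
- The arm moves only by the tool send_rows, never from a script. Its argument "moves" is a list of rows, each an object with "travel": the shift along the tool's x, y, z in m, a list of three; "turn": the turn about the tool's z in degrees; "claw": the finger opening in m, from 0 to 0.0918. In form: [{"travel": [tx, ty, tz], "turn": turn, "claw": claw}, ...]. A call has 1 to 5 rows; each row is the pose to reach, as a shift and turn from the pose commanded when the call began, along the tool's axes at that moment; what a row does not reach only later rows make up. A row lasts 1/8 s, in which the tool goes at most 62.5 mm and 10.7 degrees, less where a joint would pass 70% of its speed; a pose out of reach is approached as far as the arm can. A call with a gripper value outside its range is refused whole. The fingers move at their own pace and stop on an object; "squeeze" is the grip in N (left out, the last holds). Time passes only in rows, so rows that repeat a pose let the fingers close. It gives the time, the measured TCP pose, the force, the opening and the grip force at its end, in the units of the state.
- ctrl.sense(): the state, without advancing time (a new reading comes with each control period).
- ctrl.snapshot(name): name is "scene" or "side" or "wrist"; returns a dict with "frame" (420x560x3 uint8, blue, green, red), "vfov" (degrees; the focal length in pixels is half the picture's height over the tangent of half this angle, whatever the lens; pixels are square), "cx", "cy" (the principal point, pixels), "pose" (4x4, takes a point from camera to world coordinates). Camera axes: x right, y up, looking along -z (the intrinsics and any distortion apply to the point x, -y, -z); pixel columns grow to the right and rows downward; lengths in m; the calibration is good to about 2 mm. A picture is of the moment at which its call begins. There is no depth.
- ctrl.hand_in(): hands the job in; it is judged then, once.
The state is a dict: "time": time; "q": joint angles; "qd": joint speeds; "joint_torque": joint torques, N m; "ee_pos": TCP position; "ee_rot": TCP orientation; "ft_force": force on the tool from outside, world axes, zero at the start; "moment": the same for the moment, N m; "grip_width": finger opening in m; "gripper_force": force on a finger pad.
Only numpy, scipy, OpenCV 4.12 (cv2) and the standard library are available. Lean on these libraries where they do the work, as an engineer would, in place of code of your own. Each camera call takes 0.05 s, during which the arm holds its last target. There are 200 camera calls.

## Working session

There is one attempt and no reset: what is moved stays moved. The work goes in short steps, Python scripts to look and compute and a tool call to move; the robot and the scene stay as the last step left them, time stands still between calls to the robot, and variables do not carry over. Pictures are saved under pics/ and viewed, at most 10 in all, crops included, and the job is handed in when it is done.

Besides the shell and the picture viewer there is one more tool, called after "Request:" as name(argument=value, ...), one argument or row to a line, values as JSON. send_rows: Moves the arm, as the interface text tells. Its arguments: {"type":"object","properties":{"moves":{"type":"array"},"squeeze":{"type":"number"}},"required":["moves"]}

```bash
ls; mkdir -p pics; python3 - <<'E'
from station import ctrl
import cv2, numpy as np, pickle
S={n:ctrl.snapshot(n) for n in ["scene","side","wrist"]}
pickle.dump(S,open('s0.pkl','wb'))
for n in S:
    print(n,S[n]['vfov'],S[n]['cx'],S[n]['cy'],np.round(S[n]['pose'],3).tolist(),[k for k in S[n]])
    cv2.imwrite(f'pics/{n}0.png',S[n]['frame'])
s=ctrl.sense(); print({k:np.round(v,3).tolist() for k,v in s.items()})
E
```

```text
pics
scene 50.801886958699725 277.71924538621306 208.04386740395495 [[0.849, -0.323, 0.417, 1.05], [0.528, 0.512, -0.678, -0.689], [0.005, 0.796, 0.605, 0.684], [0.0, 0.0, 0.0, 1.0]] ['frame', 'vfov', 'cx', 'cy', 'pose']
side 56.61536458745839 279.5083108162246 210.68457257980296 [[-0.987, 0.13, -0.092, 0.544], [-0.158, -0.739, 0.655, 0.565], [0.018, 0.661, 0.75, 0.622], [0.0, 0.0, 0.0, 1.0]] ['frame', 'vfov', 'cx', 'cy', 'pose']
wrist 60.488284482996136 282.8765972056299 205.40919713857858 [[0.223, 0.938, 0.264, 0.188], [-0.975, 0.216, 0.058, -0.495], [-0.002, -0.27, 0.963, 0.384], [0.0, 0.0, 0.0, 1.0]] ['frame', 'vfov', 'cx', 'cy', 'pose']
{'time': 0.15, 'q': [-1.491, 0.343, 1.525, -0.0, 1.275, -0.146], 'qd': [-0.0, -0.001, -0.003, 0.002, 0.001, -0.001], 'joint_torque': [0.0, -43.147, -24.435, 0.072, 0.054, -0.0], 'ee_pos': [0.118, -0.511, 0.205], 'ee_rot': [-0.001, 0.994, 0.113, 0.0], 'ft_force': [-0.199, -0.146, -0.329], 'moment': [0.007, -0.005, -0.033], 'gripper_force': 0.0, 'grip_width': 0.092}
```

View pics/scene0.png

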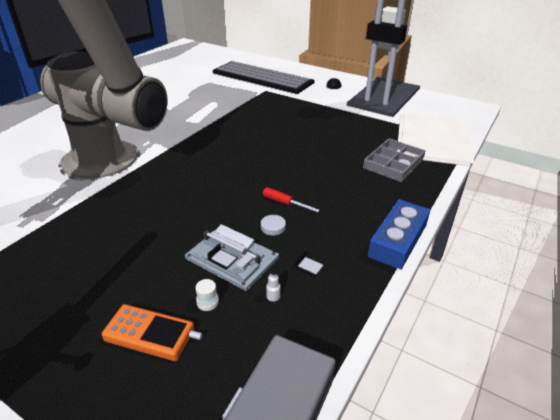

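View pics/side0.png

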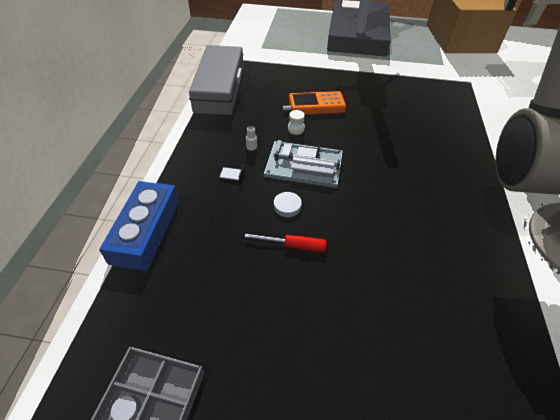

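The scene view shows the stage at about (232,255) and the side view at about (304,163). The jar, probe, spare holder, ref block, reader and driver lie around it. Next I enlarge both crops.

```bash
cat > h.py <<'E'
import numpy as np, cv2
def cam(s):
    f=s['frame'].shape[0]/2/np.tan(np.radians(s['vfov'])/2); return f
def ray(s,u,v):
    d=np.array([(u-s['cx'])/cam(s),-(v-s['cy'])/cam(s),-1.]); return s['pose'][:3,3], s['pose'][:3,:3]@d
def onz(s,u,v,z):
    o,d=ray(s,u,v); return o+d*(z-o[2])/d[2]
def proj(s,p):
    c=s['pose'][:3,:3].T@(np.asarray(p)-s['pose'][:3,3]); f=cam(s)
    return np.array([s['cx']-f*c[0]/c[2], s['cy']+f*c[1]/c[2]])
E
python3 - <<'E'
import pickle,cv2,numpy as np
from h import *
S=pickle.load(open('s0.pkl','rb'))
a=cv2.resize(S['scene']['frame'][215:295,175:285],None,fx=7,fy=7,interpolation=cv2.INTER_CUBIC)
b=cv2.resize(S['side']['frame'][130:195,255:355],None,fx=7,fy=7,interpolation=cv2.INTER_CUBIC)
print(a.shape,b.shape)
a=cv2.resize(a,None,fx=.72,fy=.72)
cv2.imwrite('pics/a.png',a[:, :])
cv2.imwrite('pics/b.png',b)
for n,u,v,z in [('scene',232,255,.012),('side',304,163,.012)]: print(onz(S[n],u,v,z))
for p in [(S['scene'],(187,257)),(S['scene'],(215,228)),(S['scene'],(278,256)),(S['scene'],(240,283))]: print(onz(p[0],*p[1],.012))
E
```

```text
(560, 770, 3) (455, 700, 3)
[ 0.59134217 -0.13541492  0.012     ]
[ 0.58589459 -0.12463182  0.012     ]
[ 0.51184731 -0.19287287  0.012     ]
[ 0.50199134 -0.08218673  0.012     ]
[ 0.67872598 -0.08424916  0.012     ]
[ 0.65494454 -0.19376249  0.012     ]
```

View pics/a.png

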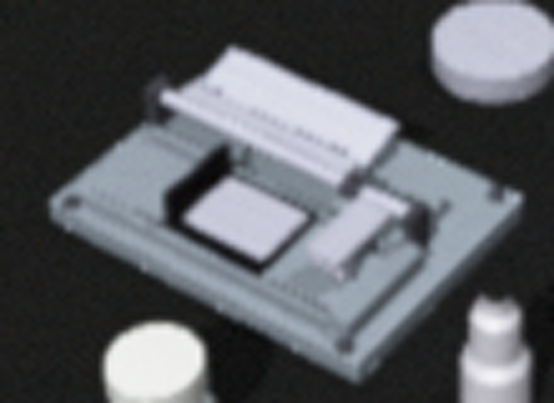

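View pics/b.png

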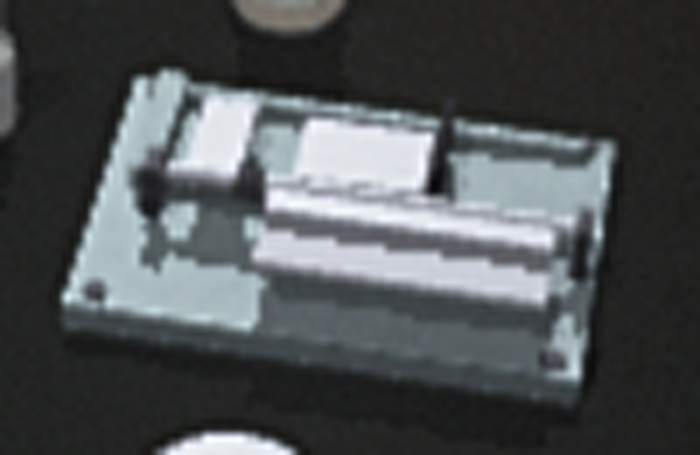

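The stage top corners are visible in both crops; the holder is in the lane before the nose, with its back plate at −x (left in the scene view). I fit the stage pose from the corners.

```bash
cat >> h.py <<'E'
def fit(local,world):
    """2D rigid fit: returns origin, yaw, residuals (mm)"""
    L=np.array(local,float);W=np.array(world,float); l=L-L.mean(0);w=W-W.mean(0)
    a=np.arctan2((l[:,0]*w[:,1]-l[:,1]*w[:,0]).sum(),(l*w).sum())
    R=np.array([[np.cos(a),-np.sin(a)],[np.sin(a),np.cos(a)]])
    t=W.mean(0)-R@L.mean(0); return t,a,(L@R.T+t-W)*1e3
E
python3 - <<'E'
import pickle
from h import *
S=pickle.load(open('s0.pkl','rb'))
C=[(-.095,-.068),(.075,-.068),(.075,.052),(-.095,.052)]
sc=[(175+50/5.04,215+205/5.04),(175+358/5.04,215+362/5.04),(175+523/5.04,215+200/5.04)]
sd=[(255+612/7,130+143/7),(255+140/7,130+78/7),(255+65/7,130+300/7),(255+582/7,130+373/7)]
A=[onz(S['scene'],*p,.012)[:2] for p in sc]; B=[onz(S['side'],*p,.012)[:2] for p in sd]
for L,W in [(C[:3],A),(C,B),(C[:3]+C,A+B)]:
    t,a,r=fit(L,W); print(t,np.degrees(a),r.round(1).tolist())
R=np.array([[np.cos(a),-np.sin(a)],[np.sin(a),np.cos(a)]])
# coupon corners (scene), top z .020
for p in [(183,215),(232,180),(308,215),(258,262)]:
    w=onz(S['scene'],175+p[0]/5.04,215+p[1]/5.04,.020)[:2]; print('coupon',(R.T@(w-t)*1e3).round(1))
E
```

```text
[ 0.60088344 -0.12725207] -2.048668285771887 [[-1.7, 0.3], [1.9, -2.1], [-0.3, 1.8]]
[ 0.59511347 -0.12352018] -1.8227373223251442 [[-1.4, -1.9], [1.8, -1.7], [0.6, 1.2], [-1.0, 2.4]]
[ 0.59755831 -0.12514697] -1.8927848496034438 [[-4.8, 2.1], [-1.2, 0.2], [-3.7, 4.1], [1.0, -3.5], [4.2, -3.4], [3.1, -0.5], [1.5, 0.9]]
coupon [-32.  -48.4]
coupon [-28.7 -19.6]
coupon [ 12.3 -18.4]
coupon [ 12.5 -52.5]
```

Request:
send_rows(
  moves=[
    {"travel": [0.05,-0.028,0],"turn": 0,"claw": 0.041},
    {"travel": [0.1,-0.056,0],"turn": 0,"claw": 0.041},
    {"travel": [0.15,-0.084,0],"turn": 0,"claw": 0.041},
    {"travel": [0.2,-0.112,0],"turn": 0,"claw": 0.041},
    {"travel": [0.25,-0.14,0],"turn": 0,"claw": 0.041},
  ],
)

```text
time: 0.78
ee_pos: [0.3309, -0.3178, 0.2052]
ee_rot: [0.0, 0.994, 0.113, 0.0]
ft_force: [0.1, 0.1, 0.0]
grip_width: 0.0464
gripper_force: 0.0
```

Request:
send_rows(
  moves=[
    {"travel": [0.05,-0.028,0.01],"turn": 3,"claw": 0.041},
    {"travel": [0.1,-0.056,0.02],"turn": 6,"claw": 0.041},
    {"travel": [0.15,-0.084,0.03],"turn": 9,"claw": 0.041},
    {"travel": [0.2,-0.112,0.04],"turn": 12,"claw": 0.041},
    {"travel": [0.245,-0.14,0.045],"turn": 15,"claw": 0.041},
  ],
)

```text
time: 1.4
ee_pos: [0.5383, -0.1263, 0.1594]
ee_rot: [-0.0, 1.0, -0.019, -0.001]
ft_force: [0.3, -0.9, -0.3]
grip_width: 0.0413
gripper_force: 0.0
```

Request:
send_rows(
  moves=[
    {"travel": [0,0,0],"turn": 0,"claw": 0.041},
    {"travel": [0,0,0],"turn": 0,"claw": 0.041},
  ],
)

```text
time: 1.65
ee_pos: [0.5369, -0.1279, 0.1598]
ee_rot: [0.0, 1.0, -0.018, -0.001]
ft_force: [-0.2, -0.3, 0.5]
grip_width: 0.0411
gripper_force: 0.0
```

```bash
python3 - <<'E'
from station import ctrl
import cv2,pickle,numpy as np
s=ctrl.snapshot('wrist'); pickle.dump(s,open('w1.pkl','wb'))
cv2.imwrite('pics/w1.png',s['frame'])
print(np.round(s['pose'],3).tolist()); q=ctrl.sense(); print(q['time'],q['ee_pos'],q['ee_rot'],q['ft_force'],q['grip_width'])
E
```

```text
[[-0.036, 0.962, 0.271, 0.61], [-0.999, -0.034, -0.011, -0.13], [-0.001, -0.272, 0.962, 0.339], [0.0, 0.0, 0.0, 1.0]]
1.7 [ 0.53667612 -0.12849877  0.16006691] [ 9.76931337e-05  9.99836107e-01 -1.80998552e-02 -3.81549452e-04] [-0.01759276 -0.50421441 -0.60330453] 0.04097235738265034
```

View pics/w1.png

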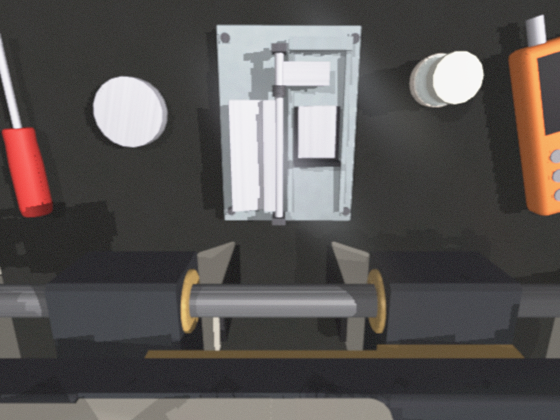

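The wrist view shows the stage: top corners near (217,26), (361,27), (351,219), (225,219); the rod at column 280, the thumb plate at left, the nose at (305,73), the holder's coupon at rows 106–158 and its black back plate just below.

```bash
python3 - <<'E'
import pickle
from h import *
s=pickle.load(open('w1.pkl','rb')); S=pickle.load(open('s0.pkl','rb'))
g=cv2.cvtColor(s['frame'],cv2.COLOR_BGR2GRAY)
c=np.array([(217,26),(361,27),(351,219),(225,219)],np.float32)[:,None]
c=cv2.cornerSubPix(g,c.copy(),(4,4),(-1,-1),(3,30,.01))[:,0]; print(c)
L=[(.075,.052),(.075,-.068),(-.095,-.068),(-.095,.052)]
t,a,r=fit(L,[onz(s,*p,.012)[:2] for p in c]); print(t,np.degrees(a),r.round(1).tolist())
R=np.array([[np.cos(a),-np.sin(a)],[np.sin(a),np.cos(a)]])
loc=lambda u,v,z:(R.T@(onz(s,u,v,z)[:2]-t)*1e3).round(1)
print('col318 rows',g[95:175,318].tolist())
print('row130 cols',g[130,285:350].tolist())
print('rod L/R z.0325',loc(275,140,.029),loc(285,140,.029),'rod end',loc(280,218,.034))
for v in (100,104,106,157): print(v,loc(318,v,.02))
for v in (158,160,162,164,166): print(v,loc(318,v,.034))
print('nose',loc(305,62,.03),loc(305,86,.03))
e=np.array([.53667,-.12850]); print('tcp',R.T@(e-t)*1e3)
E
```

```text
[[216.27882   24.679556]
 [360.70358   25.482487]
 [349.59598  219.54338 ]
 [224.2521   219.52524 ]]
[ 0.59809616 -0.12599   ] -2.2639496280605265 [[0.6, 0.4], [0.7, -0.3], [-0.9, -0.3], [-0.4, 0.2]]
col318 rows [210, 209, 210, 212, 209, 208, 209, 207, 207, 206, 214, 229, 236, 235, 236, 235, 234, 235, 234, 234, 235, 234, 234, 233, 234, 234, 233, 233, 234, 234, 233, 232, 233, 234, 233, 234, 232, 233, 233, 232, 233, 233, 231, 232, 231, 231, 233, 232, 233, 232, 232, 230, 232, 232, 230, 230, 230, 230, 231, 230, 231, 228, 191, 114, 72, 65, 74, 73, 82, 79, 86, 106, 150, 173, 179, 178, 183, 198, 202, 200]
row130 cols [126, 127, 146, 181, 204, 207, 199, 166, 119, 87, 79, 78, 104, 173, 222, 231, 232, 233, 231, 233, 235, 234, 234, 232, 230, 230, 231, 232, 234, 235, 235, 235, 234, 234, 233, 234, 234, 232, 231, 232, 232, 232, 231, 232, 232, 233, 235, 236, 237, 232, 179, 93, 51, 60, 77, 99, 108, 138, 181, 201, 202, 201, 188, 178, 193]
rod L/R z.0325 [-17.9   2.9] [-17.8  -5.6] rod end [-85.8  -1.5]
100 [ 15.  -33.5]
104 [ 11.7 -33.6]
106 [ 10.1 -33.6]
157 [-33.4 -35. ]
158 [-32.3 -33.6]
160 [-34.  -33.7]
162 [-35.7 -33.7]
164 [-37.4 -33.8]
166 [-39.1 -33.8]
nose [ 44.  -21.3] [ 25.8 -21.6]
tcp [-61.27906051  -4.93456227]
```

Request:
send_rows(
  moves=[
    {"travel": [0,-0.001,0.05],"turn": 0,"claw": 0.041},
    {"travel": [0,-0.001,0.1],"turn": 0,"claw": 0.041},
    {"travel": [0,-0.001,0.12],"turn": 0,"claw": 0.041},
    {"travel": [0,-0.001,0.12],"turn": 0,"claw": 0.041},
  ],
)

```text
time: 2.2
ee_pos: [0.5357, -0.1278, 0.0391]
ee_rot: [-0.0, 1.0, -0.019, -0.002]
ft_force: [-0.6, 0.1, 1.0]
grip_width: 0.0409
gripper_force: 0.0
```

Request:
send_rows(
  moves=[
    {"travel": [0,0,0.005],"turn": 0,"claw": 0.041},
    {"travel": [0,0,0.01],"turn": 0,"claw": 0.041},
    {"travel": [0,0,0.015],"turn": 0,"claw": 0.041},
    {"travel": [0,0,0.02],"turn": 0,"claw": 0.041},
    {"travel": [0,0,0.02],"turn": 0,"claw": 0.041},
  ],
)

```text
time: 2.82
ee_pos: [0.5371, -0.1268, 0.0198]
ee_rot: [-0.0, 1.0, -0.018, -0.0]
ft_force: [-0.7, 0.0, -0.4]
grip_width: 0.0413
gripper_force: 0.0
```

```bash
python3 - <<'E'
from station import ctrl
import cv2,numpy as np
a=ctrl.snapshot('wrist')['frame']; b=ctrl.snapshot('side')['frame'][120:205,255:355]
cv2.imwrite('pics/w2.png',np.vstack([a[:, :][0:260],cv2.resize(b,(560,476))[:330]]))
q=ctrl.sense(); print(q['time'],q['ee_pos'],q['ee_rot'],q['ft_force'],q['grip_width'])
E
```

```text
2.925 [ 0.5374034  -0.12697222  0.02021517] [ 4.82289225e-05  9.99838911e-01 -1.79485235e-02  7.49833202e-07] [ 0.56746055 -0.33706368 -0.07950436] 0.04134924836032996
```

View pics/w2.png

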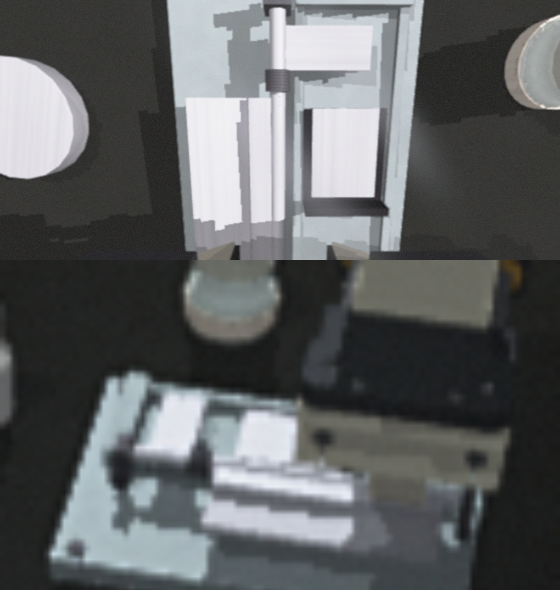

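The clip appears unchanged and there is no force, so I check where the fingertips really are.

```bash
python3 - <<'E'
from station import ctrl
from h import *
import pickle
s=ctrl.snapshot('wrist'); pickle.dump(s,open('w2.pkl','wb'))
from scipy.spatial.transform import Rotation as Ro
q=ctrl.sense(); w,x,y,z=q['ee_rot']; T=Ro.from_quat([x,y,z,w]).as_matrix(); e=q['ee_pos']
for n in [(0,0,0),(.0095,.0205,0),(.0095,.0395,0),(-.0095,.0205,0),(.0095,-.0205,0),(.0095,-.0395,0)]:
    print(n,proj(s,e+T@np.array(n)).round(1))
t=np.array([.598096,-.12599]);a=np.radians(-2.26);R=np.array([[np.cos(a),-np.sin(a)],[np.sin(a),np.cos(a)]])
P=lambda x,y,z:proj(s,np.r_[R@np.array([x,y])/1e3+t,z/1e3]).round(1)
for n in [(-95,-68,12),(-95,52,12),(-85,-34,12),(-80,12,24),(-80,41,34),(15,41,34),(15,12,24),(15,41,17),(-39,-34,34),(-80,41,17)]: print(n,P(*n))
cv2.imwrite('pics/w3.png',cv2.resize(s['frame'][80:290,140:440],None,fx=2.6,fy=2.6,interpolation=cv2.INTER_CUBIC))
E
```

```text
(0, 0, 0) [283.5 245.9]
(0.0095, 0.0205, 0) [322.5 229. ]
(0.0095, 0.0395, 0) [358.7 229. ]
(-0.0095, 0.0205, 0) [321.5 262.3]
(0.0095, -0.0205, 0) [244.5 229. ]
(0.0095, -0.0395, 0) [208.3 229. ]
(-95, -68, 12) [394.6 296.2]
(-95, 52, 12) [187.8 295.5]
(-85, -34, 12) [336.7 280.4]
(-80, 12, 24) [254.7 282.2]
(-80, 41, 34) [196.4 291.3]
(15, 41, 34) [183.   96.9]
(15, 12, 24) [251.   97.6]
(15, 41, 17) [192.4  97.6]
(-39, -34, 34) [347.5 215. ]
(-80, 41, 17) [203.5 276. ]
```

View pics/w3.png

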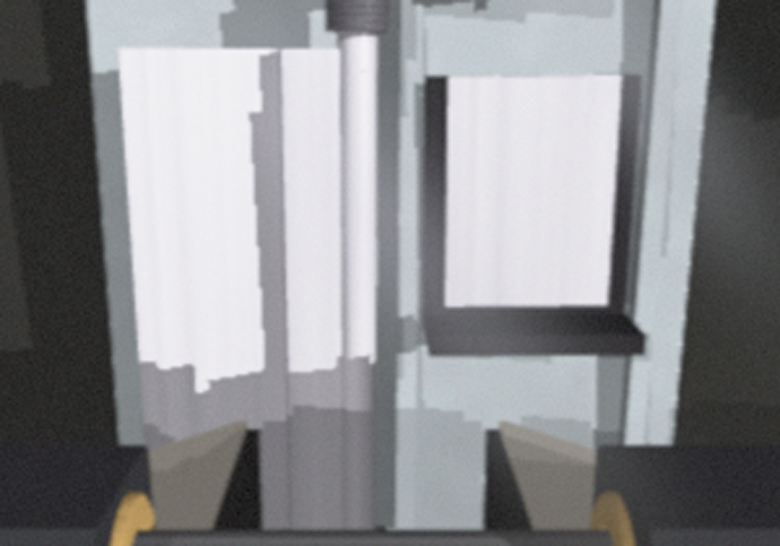

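The picture shows the fingertips' visible edge at about px (216,247) and (350,247), above the plate, with the clip still closed. The real tips sit higher than the reported TCP, so I go down by feel.

Request:
send_rows(
  moves=[
    {"travel": [0,0,0.003],"turn": 0,"claw": 0.041},
    {"travel": [0,0,0.005],"turn": 0,"claw": 0.041},
    {"travel": [0,0,0.005],"turn": 0,"claw": 0.041},
  ],
)

```text
time: 3.35
ee_pos: [0.5372, -0.1269, 0.015]
ee_rot: [-0.0, 1.0, -0.018, -0.0]
ft_force: [0.2, -0.5, -0.1]
grip_width: 0.0408
gripper_force: 0.0
```

```bash
python3 - <<'E'
from station import ctrl
from h import *
from scipy.spatial.transform import Rotation as Ro
s=ctrl.snapshot('wrist'); q=ctrl.sense(); w,x,y,z=q['ee_rot']; T=Ro.from_quat([x,y,z,w]).as_matrix(); e=q['ee_pos']
print(e,q['ft_force'],q['moment'],q['joint_torque'])
for zz in (0,-.01,-.02,-.03):
  print(zz,[proj(s,e+T@np.array((xx,yy,zz))).round(0).tolist() for xx in (.0095,0) for yy in (-.0395,-.0205,.0205,.0395)])
d=ctrl.snapshot('side')
for zz in (0,-.02): print([proj(d,e+T@np.array((xx,-.03,zz))).round(0).tolist() for xx in (.0095,-.0095)])
a=cv2.resize(s['frame'][80:290,140:440],None,fx=1.86,fy=1.86,interpolation=cv2.INTER_CUBIC)
b=cv2.resize(d['frame'][135:190,260:350],None,fx=6.2,fy=3.8,interpolation=cv2.INTER_CUBIC)
print(a.shape,b.shape); cv2.imwrite('pics/w4.png',np.vstack([a,b]))
E
```

```text
[ 0.53728916 -0.12694856  0.01509787] [ 0.44130644 -0.5905948  -0.06509687] [ 0.0783107   0.01449874 -0.00593294] [ 1.65180300e-03 -4.98195648e+01 -1.79998058e+01  4.58352326e-02
 -6.77498546e-02 -1.19128781e-04]
0 [[208.0, 229.0], [244.0, 229.0], [322.0, 229.0], [359.0, 229.0], [209.0, 246.0], [245.0, 246.0], [322.0, 246.0], [358.0, 246.0]]
-0.01 [[204.0, 236.0], [242.0, 236.0], [325.0, 236.0], [363.0, 236.0], [205.0, 253.0], [243.0, 253.0], [324.0, 253.0], [362.0, 253.0]]
-0.02 [[200.0, 243.0], [240.0, 243.0], [327.0, 243.0], [367.0, 243.0], [201.0, 262.0], [241.0, 262.0], [326.0, 262.0], [366.0, 262.0]]
-0.03 [[195.0, 251.0], [237.0, 251.0], [330.0, 251.0], [372.0, 251.0], [196.0, 271.0], [238.0, 271.0], [329.0, 271.0], [371.0, 271.0]]
[[319.0, 172.0], [328.0, 173.0]]
[[320.0, 165.0], [329.0, 167.0]]
(391, 558, 3) (209, 558, 3)
```

View pics/w4.png

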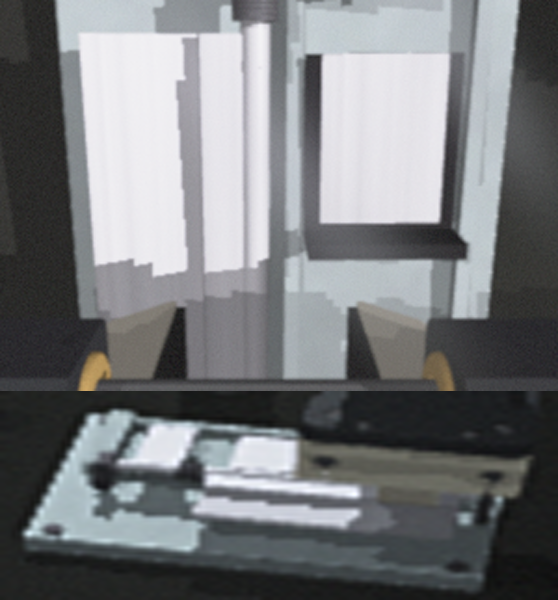

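The drawn fingertips match points 20 mm behind the reported TCP (inner edges 240/327, row 243), so the real tips are now at z≈35 mm. I continue down in small steps, watching the force.

Request:
send_rows(
  moves=[
    {"travel": [0,0,0.003],"turn": 0,"claw": 0.041},
    {"travel": [0,0,0.006],"turn": 0,"claw": 0.041},
    {"travel": [0,0,0.006],"turn": 0,"claw": 0.041},
  ],
)

```text
time: 3.82
ee_pos: [0.5371, -0.1269, 0.0089]
ee_rot: [-0.0, 1.0, -0.018, -0.0]
ft_force: [0.2, -0.3, 0.8]
grip_width: 0.0409
gripper_force: 0.0
```

Request:
send_rows(
  moves=[
    {"travel": [0,0,0.003],"turn": 0,"claw": 0.041},
    {"travel": [0,0,0.003],"turn": 0,"claw": 0.041},
  ],
)

```text
time: 4.08
ee_pos: [0.5372, -0.1269, 0.0059]
ee_rot: [-0.0, 1.0, -0.018, -0.0]
ft_force: [-0.3, 0.0, 0.7]
grip_width: 0.0413
gripper_force: 0.0
```

Request:
send_rows(
  moves=[
    {"travel": [0,0,0.003],"turn": 0,"claw": 0.041},
    {"travel": [0,0,0.003],"turn": 0,"claw": 0.041},
  ],
)

```text
time: 4.32
ee_pos: [0.5376, -0.1272, 0.0036]
ee_rot: [0.0, 1.0, -0.018, 0.0]
ft_force: [-0.8, -0.5, 5.7]
grip_width: 0.041
gripper_force: 2.8
```

```bash
python3 - <<'E'
from station import ctrl
from h import *
import pickle
q=ctrl.sense(); print(q['ee_pos'],q['ft_force'],q['moment'])
s=ctrl.snapshot('wrist'); p=pickle.load(open('w2.pkl','rb'))
for n,k in(('before',p),('now',s)):
    g=cv2.cvtColor(k['frame'],cv2.COLOR_BGR2GRAY); print(n,k['pose'][2,3].round(4),g[125,165:215].tolist())
    print(proj(k,[.6115,-.0855,.034]),proj(k,[.6115,-.0855,.017]))
    print(g[40,270:400:2].tolist())
    cv2.imwrite(f'pics/x_{n}.png',k['frame'])
c=[cv2.resize(k['frame'][0:260,140:440],None,fx=1.3,fy=2.2,interpolation=cv2.INTER_CUBIC) for k in (p,s)]
cv2.imwrite('pics/w5.png',np.hstack(c))
E
```

```text
[ 0.53761417 -0.12718291  0.00360765] [-0.82593433 -0.48091857  5.73444494] [0.17756048 0.15285572 0.03305308]
before 0.1991 [37, 46, 40, 43, 41, 42, 45, 36, 39, 36, 66, 112, 131, 140, 138, 137, 142, 139, 138, 134, 136, 157, 218, 235, 238, 238, 238, 238, 238, 237, 236, 236, 238, 239, 240, 239, 238, 239, 239, 238, 237, 236, 235, 236, 237, 238, 239, 240, 240, 240]
[183.53328164 104.52479515] [192.83695489 104.49743745]
[144, 175, 216, 232, 239, 243, 234, 217, 233, 234, 236, 236, 236, 234, 234, 235, 235, 234, 234, 233, 234, 234, 233, 232, 233, 232, 232, 231, 232, 232, 231, 231, 229, 231, 230, 231, 229, 231, 230, 231, 231, 232, 231, 229, 230, 231, 231, 231, 231, 230, 229, 210, 208, 208, 207, 197, 142, 135, 137, 137, 138, 136, 115, 100, 185]
now 0.1825 [94, 125, 132, 139, 140, 139, 139, 137, 138, 136, 138, 155, 212, 235, 237, 236, 236, 237, 236, 236, 234, 234, 234, 236, 238, 238, 238, 238, 237, 237, 237, 236, 236, 234, 234, 235, 236, 236, 237, 239, 238, 239, 239, 238, 238, 238, 238, 239, 239, 238]
[171.93524723 105.10555681] [183.34581627 105.04389994]
[172, 210, 229, 236, 243, 242, 229, 219, 234, 234, 234, 233, 234, 232, 234, 232, 232, 233, 233, 233, 231, 232, 232, 232, 232, 232, 232, 230, 231, 229, 231, 230, 231, 229, 228, 230, 229, 230, 229, 228, 229, 230, 230, 229, 229, 229, 230, 229, 232, 231, 231, 231, 230, 230, 230, 229, 206, 208, 206, 205, 173, 135, 136, 137, 138]
```

View pics/w5.png

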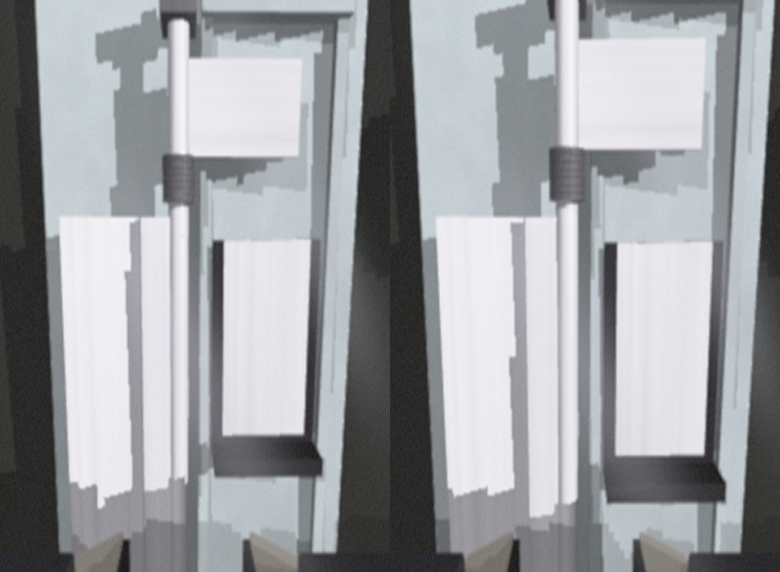

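The clip just starts to move: 5.7 N, contact at the inner tip edge, close to the rod. I lift a little, shift outward with a wider opening for better leverage, then press again.

Request:
send_rows(
  moves=[
    {"travel": [0,0,-0.008],"turn": 0,"claw": 0.041},
    {"travel": [0,-0.003,-0.008],"turn": 0,"claw": 0.049},
    {"travel": [0,-0.003,-0.008],"turn": 0,"claw": 0.049},
    {"travel": [0,-0.003,-0.003],"turn": 0,"claw": 0.049},
    {"travel": [0,-0.003,-0.003],"turn": 0,"claw": 0.049},
  ],
)

```text
time: 5.0
ee_pos: [0.5376, -0.124, 0.006]
ee_rot: [-0.0, 1.0, -0.018, 0.0]
ft_force: [0.4, 0.4, 4.0]
grip_width: 0.0491
gripper_force: 1.8
```

Request:
send_rows(
  moves=[
    {"travel": [0,0,0.003],"turn": 0,"claw": 0.049},
    {"travel": [0,0,0.006],"turn": 0,"claw": 0.049},
    {"travel": [0,0,0.006],"turn": 0,"claw": 0.049},
  ],
)

```text
time: 5.38
ee_pos: [0.5377, -0.1247, 0.0006]
ee_rot: [0.001, 1.0, -0.018, 0.0]
ft_force: [-2.2, -2.6, 7.2]
grip_width: 0.0491
gripper_force: 3.8
```

```bash
cat > ang.py <<'E'
from station import ctrl
from h import *
import pickle
t=np.array([.598096,-.12599]);a=np.radians(-2.26);R=np.array([[np.cos(a),-np.sin(a)],[np.sin(a),np.cos(a)]])
def P(s,x,y,z): return proj(s,np.r_[R@np.array([x,y])/1e3+t,z/1e3])
def rep(s):
    g=cv2.cvtColor(s['frame'],cv2.COLOR_BGR2GRAY).astype(float)
    for x in (5,-10):
        o=[]
        for th in np.arange(0,.46,.05):
            y0,z0=41,4.2; c,q=np.cos(th),np.sin(th)
            o.append(P(s,x,y0*c+z0*q,29+z0*c-y0*q))
        v=int(round(o[3][1])); row=g[v,140:240]; u=140+np.where(row>190)[0][0]
        print('x',x,'row',v,'outer edge px',u,'pred th0..0.45',[round(i[0],1) for i in o])
if __name__=='__main__':
    rep(pickle.load(open('w2.pkl','rb')))
    s=ctrl.snapshot('wrist'); rep(s); cv2.imwrite('pics/w6.png',s['frame'])
    g=cv2.cvtColor(s['frame'],cv2.COLOR_BGR2GRAY)
    c=int(P(s,0,-34,20)[0]); print(c,g[90:260,c].tolist()); 
    for x in(-37,-39,-41): print(P(s,x,-34,34))
    q=ctrl.sense(); print(q['ee_pos'],q['ft_force'],R.T@(q['ee_pos'][:2]-t)*1e3)
E
python3 ang.py
```

```text
x 5 row 120 outer edge px 187 pred th0..0.45 [np.float64(185.1), np.float64(185.9), np.float64(186.9), np.float64(188.2), np.float64(189.6), np.float64(191.2), np.float64(193.0), np.float64(194.9), np.float64(197.0), np.float64(199.2)]
x -10 row 152 outer edge px 189 pred th0..0.45 [np.float64(187.4), np.float64(188.2), np.float64(189.1), np.float64(190.3), np.float64(191.7), np.float64(193.2), np.float64(195.0), np.float64(196.8), np.float64(198.8), np.float64(201.0)]
x 5 row 122 outer edge px 187 pred th0..0.45 [np.float64(177.9), np.float64(178.9), np.float64(180.2), np.float64(181.7), np.float64(183.3), np.float64(185.2), np.float64(187.3), np.float64(189.5), np.float64(191.9), np.float64(194.4)]
x -10 row 158 outer edge px 189 pred th0..0.45 [np.float64(180.7), np.float64(181.6), np.float64(182.8), np.float64(184.2), np.float64(185.8), np.float64(187.6), np.float64(189.6), np.float64(191.8), np.float64(194.1), np.float64(196.5)]
359 [212, 210, 209, 208, 212, 206, 209, 210, 210, 207, 211, 208, 210, 205, 209, 207, 204, 209, 208, 204, 201, 229, 235, 234, 234, 234, 234, 233, 234, 23
[... 170 characters left out ...]
2, 232, 232, 231, 231, 232, 231, 232, 232, 230, 232, 233, 230, 232, 230, 232, 232, 231, 230, 231, 231, 230, 230, 231, 231, 231, 230, 231, 231, 231, 231, 231, 232, 233, 231, 229, 231, 231, 230, 231, 232, 231, 231, 232, 230, 230, 232, 230, 231, 231, 231, 231, 230, 229, 226, 194, 111, 71, 72, 71, 69, 71, 67, 70, 71, 71, 75, 74, 75, 77, 84, 82, 86, 83, 83, 85, 88, 110, 158, 193, 197, 199, 197, 197, 197, 193, 193, 197, 194, 194, 189, 173, 171, 166, 156, 150, 148, 150, 148, 152, 149, 140, 134, 129, 131, 123, 119]
[360.92190076 224.61229302]
[360.634517   229.05060016]
[360.3491399  233.45791676]
[ 0.53772338 -0.12471047  0.00066984] [-1.18010967 -2.23279584  7.45219341] [-60.37611383  -1.10221303]
```

Clip angle ≈0.28 and the holder's rear face is at x≈−39.5. I press a little more, then push along +x.

Request:
send_rows(
  moves=[
    {"travel": [0,0,0.0015],"turn": 0,"claw": 0.049},
    {"travel": [0.006,0,0.0015],"turn": 0,"claw": 0.049},
    {"travel": [0.012,0,0.0015],"turn": 0,"claw": 0.049},
    {"travel": [0.016,0,0.0015],"turn": 0,"claw": 0.049},
    {"travel": [0.02,0,0.0015],"turn": 0,"claw": 0.049},
  ],
)

```text
time: 6.05
ee_pos: [0.5548, -0.1243, -0.0015]
ee_rot: [-0.0, 1.0, -0.018, -0.003]
ft_force: [-9.0, -1.2, 9.8]
grip_width: 0.0487
gripper_force: 5.2
```

```bash
cat > hx.py <<'E'
from ang import *
s=ctrl.snapshot('wrist'); rep(s); g=cv2.cvtColor(s['frame'],cv2.COLOR_BGR2GRAY).astype(int)
q=ctrl.sense(); print(q['time'],q['ee_pos'],q['ft_force'],R.T@(q['ee_pos'][:2]-t)*1e3)
# column along lane centre: stage-x of bright/dark transitions at coupon top height
xs=np.arange(-70,56,1.0); val=[]
for x in xs:
    u,v=P(s,x,-34,20).round().astype(int); val.append(g[v,u] if 0<=v<420 else -1)
print([(int(x),int(v)) for x,v in zip(xs,val)][::2])
E
python3 hx.py
```

```text
x 5 row 165 outer edge px 174 pred th0..0.45 [np.float64(182.0), np.float64(183.0), np.float64(184.2), np.float64(185.6), np.float64(187.2), np.float64(189.0), np.float64(191.0), np.float64(193.2), np.float64(195.5), np.float64(197.9)]
x -10 row 199 outer edge px 177 pred th0..0.45 [np.float64(184.7), np.float64(185.6), np.float64(186.7), np.float64(188.1), np.float64(189.6), np.float64(191.3), np.float64(193.2), np.float64(195.3), np.float64(197.6), np.float64(199.9)]
6.1 [ 0.55550809 -0.12439528 -0.00148337] [-7.19998824  0.66727533  8.19259019] [-42.61767102  -0.08594427]
[(-70, 131), (-68, 135), (-66, 148), (-64, 183), (-62, 150), (-60, 117), (-58, 124), (-56, 102), (-54, 63), (-52, 82), (-50, 115), (-48, 120), (-46, 120), (-44, 116), (-42, 119), (-40, 120), (-38, 93), (-36, 82), (-34, 82), (-32, 85), (-30, 87), (-28, 89), (-26, 218), (-24, 229), (-22, 229), (-20, 230), (-18, 231), (-16, 230), (-14, 231), (-12, 231), (-10, 233), (-8, 233), (-6, 232), (-4, 232), (-2, 234), (0, 233), (2, 233), (4, 234), (6, 234), (8, 233), (10, 233), (12, 234), (14, 234), (16, 235), (18, 117), (20, 186), (22, 189), (24, 185), (26, 213), (28, 221), (30, 216), (32, 220), (34, 222), (36, 222), (38, 220), (40, 219), (42, 222), (44, 220), (46, 220), (48, 216), (50, 178), (52, 120), (54, 96)]
```

The holder moved about 6 mm and the force is fine. I continue.

Request:
send_rows(
  moves=[
    {"travel": [0.003,0,0],"turn": 0,"claw": 0.049},
    {"travel": [0.006,0,0],"turn": 0,"claw": 0.049},
    {"travel": [0.009,0,0],"turn": 0,"claw": 0.049},
    {"travel": [0.012,0,0],"turn": 0,"claw": 0.049},
  ],
)

```text
time: 6.6
ee_pos: [0.5669, -0.1248, -0.0016]
ee_rot: [-0.0, 1.0, -0.018, -0.003]
ft_force: [-7.4, 0.0, 8.9]
grip_width: 0.0493
gripper_force: 4.8
```

```bash
python3 hx.py; python3 - <<'E'
from station import ctrl
import cv2,numpy as np
a=ctrl.snapshot('wrist')['frame'][0:300,100:460]; b=ctrl.snapshot('scene')['frame'][210:295,175:285]
cv2.imwrite('pics/w7.png',np.vstack([a,cv2.resize(b,(360,278),interpolation=cv2.INTER_CUBIC)]))
E
```

```text
x 5 row 193 outer edge px 176 pred th0..0.45 [np.float64(184.2), np.float64(185.1), np.float64(186.3), np.float64(187.7), np.float64(189.2), np.float64(191.0), np.float64(192.9), np.float64(195.0), np.float64(197.2), np.float64(199.6)]Traceback (most recent call last):
  File "hx.py", line 2, in <module>
    s=ctrl.snapshot('wrist'); rep(s); g=cv2.cvtColor(s['frame'],cv2.COLOR_BGR2GRAY).astype(int)
                              ~~~^^^
  File "ang.py", line 13, in rep
    v=int(round(o[3][1])); row=g[v,140:240]; u=140+np.where(row>190)[0][0]
                                                   ~~~~~~~~~~~~~~~~~~~~^^^
IndexError: index 0 is out of bounds for axis 0 with size 0
```

View pics/w7.png

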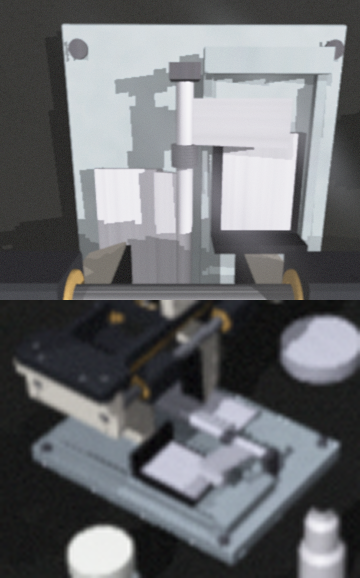

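The holder's front is passing under the raised nose (nose at about (245,120), coupon at (260,190)); the finger is behind the back plate and the clip is held down. I continue.

Request:
send_rows(
  moves=[
    {"travel": [0.004,0,0],"turn": 0,"claw": 0.049},
    {"travel": [0.008,0,0],"turn": 0,"claw": 0.049},
    {"travel": [0.012,0,0],"turn": 0,"claw": 0.049},
    {"travel": [0.016,0,0],"turn": 0,"claw": 0.049},
    {"travel": [0.02,0,0],"turn": 0,"claw": 0.049},
  ],
)

```text
time: 7.38
ee_pos: [0.5871, -0.1256, -0.0016]
ee_rot: [-0.0, 1.0, -0.018, -0.003]
ft_force: [-8.1, -0.1, 8.2]
grip_width: 0.049
gripper_force: 4.7
```

Request:
send_rows(
  moves=[
    {"travel": [0.002,0,0],"turn": 0,"claw": 0.049},
    {"travel": [0.004,0,0],"turn": 0,"claw": 0.049},
    {"travel": [0.004,0,0],"turn": 0,"claw": 0.049},
  ],
)

```text
time: 7.75
ee_pos: [0.5913, -0.1258, -0.0015]
ee_rot: [-0.0, 1.0, -0.018, -0.002]
ft_force: [-7.1, 0.6, 7.4]
grip_width: 0.049
gripper_force: 4.2
```

Request:
send_rows(
  moves=[
    {"travel": [0.001,0,0],"turn": 0,"claw": 0.049},
    {"travel": [0.002,0,0],"turn": 0,"claw": 0.049},
    {"travel": [0.002,0,0],"turn": 0,"claw": 0.049},
  ],
)

```text
time: 8.12
ee_pos: [0.5917, -0.1257, -0.0015]
ee_rot: [-0.001, 1.0, -0.018, -0.004]
ft_force: [-12.5, -0.3, 11.8]
grip_width: 0.0489
gripper_force: 7.1
```

Request:
send_rows(
  moves=[
    {"travel": [0.001,0,0],"turn": 0,"claw": 0.049},
    {"travel": [0.001,0,0],"turn": 0,"claw": 0.049},
  ],
)

```text
time: 8.38
ee_pos: [0.5917, -0.1257, -0.0015]
ee_rot: [-0.001, 1.0, -0.018, -0.005]
ft_force: [-14.5, -0.4, 14.9]
grip_width: 0.0489
gripper_force: 8.5
```

Force rises while the tool stands still, so the holder has met something. I verify from the image that it is the stop.

```bash
sed -i 's/rep(s);//; s/^print(\[(int.*$/print([(int(x),int(v)) for x,v in zip(xs,val)][40:])/' hx.py; python3 hx.py; python3 - <<'E'
from ang import *
# same transition in first wrist view, holder unmoved
s=pickle.load(open('w2.pkl','rb')); g=cv2.cvtColor(s['frame'],cv2.COLOR_BGR2GRAY).astype(int)
xs=np.arange(-45,20); print([(int(x),int(g[tuple(P(s,x,-34,20).round().astype(int)[::-1])])) for x in xs])
E
```

```text
8.425 [ 0.59171463 -0.12574328 -0.00151715] [-16.18535753  -0.29179759  13.6476508 ] [-6.38613344e+00 -5.11436625e-03]
[(-30, 164), (-29, 166), (-28, 200), (-27, 203), (-26, 191), (-25, 167), (-24, 145), (-23, 128), (-22, 123), (-21, 140), (-20, 108), (-19, 115), (-18, 97), (-17, 78), (-16, 72), (-15, 91), (-14, 117), (-13, 131), (-12, 132), (-11, 134), (-10, 133), (-9, 134), (-8, 133), (-7, 134), (-6, 137), (-5, 135), (-4, 138), (-3, 142), (-2, 151), (-1, 105), (0, 94), (1, 93), (2, 92), (3, 95), (4, 95), (5, 97), (6, 96), (7, 99), (8, 99), (9, 100), (10, 106), (11, 235), (12, 240), (13, 241), (14, 241), (15, 242), (16, 241), (17, 242), (18, 242), (19, 243), (20, 241), (21, 228), (22, 234), (23, 232), (24, 230), (25, 229), (26, 231), (27, 233), (28, 233), (29, 235), (30, 234), (31, 234), (32, 234), (33, 233), (34, 234), (35, 233), (36, 232), (37, 233), (38, 235), (39, 231), (40, 232), (41, 231), (42, 165), (43, 176), (44, 243), (45, 244), (46, 244), (47, 244), (48, 244), (49, 244), (50, 244), (51, 244), (52, 244), (53, 244), (54, 244), (55, 228)]
[(-45, 179), (-44, 115), (-43, 90), (-42, 90), (-41, 87), (-40, 90), (-39, 82), (-38, 82), (-37, 79), (-36, 79), (-35, 81), (-34, 111), (-33, 222), (-32, 227), (-31, 226), (-30, 225), (-29, 226), (-28, 227), (-27, 226), (-26, 226), (-25, 227), (-24, 228), (-23, 227), (-22, 227), (-21, 227), (-20, 227), (-19, 228), (-18, 227), (-17, 228), (-16, 228), (-15, 229), (-14, 229), (-13, 229), (-12, 227), (-11, 228), (-10, 228), (-9, 229), (-8, 230), (-7, 230), (-6, 230), (-5, 229), (-4, 231), (-3, 229), (-2, 229), (-1, 229), (0, 230), (1, 230), (2, 230), (3, 230), (4, 229), (5, 230), (6, 231), (7, 231), (8, 230), (9, 231), (10, 214), (11, 201), (12, 201), (13, 201), (14, 202), (15, 204), (16, 205), (17, 205), (18, 201), (19, 204)]
```

The coupon's rear edge moved from −33.5 to +10.5 mm, so the holder is at x≈+29.5 mm: home. Next I back off, then lift.

Request:
send_rows(
  moves=[
    {"travel": [-0.004,0,0],"turn": 0,"claw": 0.049},
    {"travel": [-0.01,0,0],"turn": 0,"claw": 0.049},
    {"travel": [-0.014,0,0],"turn": 0,"claw": 0.049},
    {"travel": [-0.014,0,-0.004],"turn": 0,"claw": 0.049},
    {"travel": [-0.014,0,-0.008],"turn": 0,"claw": 0.049},
  ],
)

```text
time: 9.05
ee_pos: [0.582, -0.1256, 0.0065]
ee_rot: [-0.0, 1.0, -0.018, -0.001]
ft_force: [-0.9, 0.4, -1.0]
grip_width: 0.0488
gripper_force: 0.0
```

Request:
send_rows(
  moves=[
    {"travel": [0,0,-0.02],"turn": 0,"claw": 0.049},
    {"travel": [0,0,-0.06],"turn": 0,"claw": 0.049},
    {"travel": [-0.02,0,-0.12],"turn": 0,"claw": 0.049},
    {"travel": [-0.02,0,-0.15],"turn": 0,"claw": 0.049},
    {"travel": [-0.02,0,-0.15],"turn": 0,"claw": 0.049},
  ],
)

```text
time: 9.68
ee_pos: [0.5634, -0.1254, 0.1591]
ee_rot: [0.001, 1.0, -0.018, 0.002]
ft_force: [-0.5, 0.1, -0.9]
grip_width: 0.0491
gripper_force: 0.0
```

```bash
python3 hx.py; python3 - <<'E'
from ang import *
s=ctrl.snapshot('wrist'); 
g=cv2.cvtColor(s['frame'],cv2.COLOR_BGR2GRAY)
for x in(-60,-30,0):
    o=[]
    for th in (0,.1,.15,.2,.3,.45):
        c,q=np.cos(th),np.sin(th); o.append(P(s,x,41*c+4.2*q,29+4.2*c-41*q).round(1).tolist())
    v=int(round(o[2][1])); print(x,v,o, int(o[2][0])-15,g[v,int(o[2][0])-15:int(o[2][0])+15].tolist())
E
```

```text
9.725 [ 0.5623838  -0.12499619  0.15696387] [ 0.4688877   0.3030639  -0.17073596] [-35.72361006  -0.41524095]
[(-30, 203), (-29, 205), (-28, 210), (-27, 206), (-26, 204), (-25, 205), (-24, 206), (-23, 205), (-22, 208), (-21, 212), (-20, 209), (-19, 209), (-18, 210), (-17, 209), (-16, 211), (-15, 210), (-14, 210), (-13, 212), (-12, 212), (-11, 207), (-10, 210), (-9, 209), (-8, 211), (-7, 209), (-6, 207), (-5, 211), (-4, 209), (-3, 208), (-2, 204), (-1, 189), (0, 181), (1, 162), (2, 131), (3, 85), (4, 66), (5, 58), (6, 61), (7, 60), (8, 48), (9, 53), (10, 134), (11, 227), (12, 236), (13, 235), (14, 236), (15, 236), (16, 236), (17, 236), (18, 236), (19, 235), (20, 235), (21, 233), (22, 223), (23, 217), (24, 216), (25, 216), (26, 221), (27, 230), (28, 232), (29, 230), (30, 229), (31, 232), (32, 233), (33, 234), (34, 234), (35, 235), (36, 233), (37, 233), (38, 234), (39, 233), (40, 233), (41, 234), (42, 233), (43, 231), (44, 232), (45, 237), (46, 237), (47, 238), (48, 238), (49, 238), (50, 237), (51, 238), (52, 239), (53, 234), (54, 224), (55, 204)]
-60 216 [[236.2, 218.4], [236.6, 217.0], [236.9, 216.3], [237.3, 215.6], [238.6, 214.3], [241.1, 212.4]] 221 [45, 45, 45, 43, 45, 40, 62, 113, 136, 139, 136, 139, 137, 140, 135, 142, 188, 227, 236, 237, 237, 237, 238, 239, 239, 238, 236, 234, 235, 238]
-30 184 [[235.1, 185.1], [235.5, 184.1], [235.8, 183.6], [236.3, 183.1], [237.5, 182.1], [240.2, 180.8]] 220 [43, 44, 47, 45, 38, 46, 81, 120, 139, 142, 140, 139, 141, 139, 140, 146, 186, 227, 238, 238, 238, 238, 240, 240, 239, 238, 237, 236, 238, 238]
0 149 [[233.9, 150.0], [234.3, 149.4], [234.7, 149.1], [235.2, 148.8], [236.5, 148.3], [239.2, 147.5]] 219 [45, 47, 47, 46, 49, 61, 104, 136, 144, 147, 144, 145, 146, 144, 147, 158, 210, 233, 239, 239, 237, 237, 239, 240, 239, 238, 237, 236, 238, 238]
```

The holder is still home (coupon from +10 to about +53 mm, against the stop at +55), the plate's edge matches a clip angle of about 0.15, and the arm is clear.

```bash
python3 -c "
from station import ctrl
print(ctrl.hand_in())"
```

```text
the job is handed in; nothing more can be done
None
```

I handed the job in at about 10 s of robot time. By the last measurements the holder is home at x ≈ 30 mm, the clip is let go with its nose on the coupon (about 0.15 rad), and the arm is clear. I saw no sign of a bystander being touched but did not re-measure them, and the hand-in gave no verdict.

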